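Press the hair clipper into its foam-lined case

TASK

Take the clipper, which stands on its narrow side in the wooden rack, and lay it flat on the bare marble. Then take it again across its width and press it flat into the matching cutout of the foam in the open case, blade into the narrow end, until it is fully home on the bottom of the cutout. Let go of it, and leave the mug, the shaving brush and the comb as they are.

Things in the scene. Friction and masses are not known exactly. Their poses are not given: they have to be found in the camera images.
- clipper_mid (a point): Hair clipper, 0.26 kg. Centre of its chrome body, 100 mm long (x) x 44 wide (y) x 28 thick (z). x points to the darker blade, 34 long, 34 wide, 18 thick, centred on the body's end. Starts standing in the rack on a 100 x 28 side (z level). It also stands so on marble (centre 22 up); a push near its top along +z or -z topples it flat (centre 14 up). Both broad faces (black grips) are alike.
- clipper_tip (a point): End of the clipper's blade, 84 mm from clipper_mid along the clipper's x.
- rack_mid (a point): Dark wooden rack, fixed. Point where the middle of the standing clipper is at the start, 30 above the marble (clipper's top at 52); x along the clipper to its blade. Board 130 x 84 mm, 8 thick, with four cheeks up to 26 above the marble, 37 before and behind this point, inner faces 32 apart; between front and rear cheeks a 52 gap for the fingers.
- seat (a point): Where clipper_mid must end: middle of the body cutout in the grey foam of the open wooden case, 24 above the marble; x points to the cutout's narrow end, for the blade; z up. Cutout bottom 10, foam top 32, case rim 34 above the marble. Body cutout 105 x 49 mm, blade part 39 wide, 34.5 long. Seated, the clipper stands 6 above the foam (top at 38, fully on the bottom).
- foam_nose (a point): One of four springy foam swellings in the cutout's long sides, 36 mm before and behind the seat point, each 24 long and rounded. Noses 11 above the cutout's bottom and only 40 apart, so the 44 wide clipper rests on them some 15 too high until pushed down with about 10 to 18 N, then slides in. Point at the nose, unpressed (-x, -y one); axes as seat.
- notch (a point): Finger notch beside the cutout, one on each side, 40 mm long (x), from the cutout out to 54 from the seat point, down to the cutout's bottom. Point: middle of the +y notch, at foam-top height; axes as seat.
- case: Open wooden case, fixed, 34 mm high, from -72 to +107 in x and 70 to each side in y. Origin on the marble under seat; axes as seat. The case lies on one side of the desk (left or right), the rack on the other; bare marble between them, over 100 mm wide.
- mug: White porcelain shaving mug with a handle, 84 mm wide, 85 high, upright, at the far side of the work; origin under its centre. To be left alone.
- brush: Shaving brush, bone-coloured handle below, brown bristles up, 42 mm wide, 108 high, standing upright at the far side; origin under its centre. To be left alone.
- comb: Tortoiseshell comb, 150 mm long (x), 29 wide, 5 thick, lying flat on the marble between the work and the mug and brush; origin on its underside. To be left alone.

How it is judged:
By the outcome, as a careful person would: the job done as asked, in the order asked, and still so for the second after the job is handed in, with the robot touching nothing.
It also fails if it takes over 72 s, if anything falls off the work surface, if the arm or the gripper's body presses on something with over 40 N, if the wrist force passes 120 N, or if a joint passes its speed limit or range.

ROBOT

A 6-joint arm with a two-finger parallel gripper is mounted at the origin on the work surface. World frame = base frame: x ahead of the robot, y to its left, z up, the work surface at z = 0. Lengths are in m, angles in rad, forces in N, time in s.
With the tool pointing down it reaches from about 0.25 to 0.85 m from the base axis. Payload 12.5 kg.
Tool frame: the origin (TCP) lies at the very end of the fingers, on their centre line; the grasp point (between the pads) lies 19 mm behind it; z points along the fingers, y is the line along which they close (so a half turn about z gives the same grasp; the last joint's range is limited). The gripper opens to 93 mm and grips with 3 to 60 N. Pads are 15 mm wide; open, the fingers measure 128 mm over their backs; the gripper's body (75 mm by 188 mm) begins 65 mm behind the grasp point.
Start: joints at [-1.293, 0.351, 1.652, -0, 1.139, -0.085], TCP at [0.195, -0.514, 0.219] pointing down, gripper open.
Joint ranges: [-2.75, 2.75], [-0.79, 2.1], [0.01, 2.65], [-1.57, 4.71], [0.07, 3.14], [-2.87, 2.87]. Speed limits (rad/s): [2.22, 2.22, 2.79, 3.14, 3.14, 3.14].

INTERFACE

Orientations are given as a unit quaternion [w, x, y, z].
In Python, from bench import status, camera, camera_params, job gives the robot as it stands.
- The arm moves only by the shell command python3 -m crank 'ROWS' [FORCE]. ROWS is JSON, a list of rows, each a list of 7 numbers: the shift along the tool's x, y, z normalised to -1 to 1, where 1 is 0.04 m, then the turn, a rotation vector about the tool's x, y, z normalised to -1 to 1, where 1 is 0.12 rad, then the opening, from 0 (shut) to 1 (fully open). A call has 1 to 5 rows; each row shifts and turns the commanded pose from where the row before left it, along the tool's axes as they then stand; what a row does not reach is not made up. A row lasts 1/10 s, in which the tool goes at most 50 mm and 8.59 degrees, less where a joint would pass 70% of its speed; a pose out of reach is approached as far as the arm can. A call with a number of a shift or a turn outside -1 to 1 is refused whole. A call with a gripper value outside its range is refused whole. The fingers move at their own pace and stop on an object; FORCE is the grip in N (left out, the last holds). Time passes only in rows, so rows that do not move let the fingers close. It gives the time, the measured TCP pose, the force, the opening and the grip force at its end, in the units of the state.
- status.get_obs(): the state, without advancing time (a new reading comes with each control period).
- camera(name): name is "scene" or "top" or "wrist"; returns (picture, depth): 420x560x3 uint8, red, green, blue; 420x560 float32, m along the optical axis (not along the pixel's ray), 0 where there is no reading.
- camera_params(name): a dict with "K" (3x3 intrinsics, pixels), "D" ([k1, k2, p1, p2, k3] as OpenCV has them; the pictures are not rectified), "R" (3x3) and "t" (3): a world point X has camera coordinates R X + t. Camera axes: x right, y down, z forward; pixel columns grow to the right and rows downward; lengths in m; the calibration is good to about 2 mm. A picture is of the moment at which its call begins: read the wrist's pose just before it. camera_params takes no time and is no camera call; for the wrist camera it gives the pose at the moment of the call.
- job.finish_job(): hands the job in; it is judged then, once.
The state is a dict: "time_s": time; "joint_positions": joint angles; "dq": joint speeds; "joint_efforts": joint torques, N m; "tool_pos": TCP position; "eef_rot": TCP orientation; "wrist_force": force on the tool from outside, world axes, zero at the start; "ft_torque": the same for the moment, N m; "opening": finger opening in m; "grip_force": force on a finger pad.
Only numpy, scipy, OpenCV 4.12 (cv2) and the standard library are available. Lean on these libraries where they do the work, as an engineer would, in place of code of your own. Each camera call takes 0.05 s, during which the arm holds its last target. There are 200 camera calls.

## Working session

There is one attempt and no reset: what is moved stays moved. The work goes in short steps, Python scripts to look and compute and a shell command to move; the robot and the scene stay as the last step left them, time stands still between calls to the robot, and variables do not carry over. Pictures are saved under pics/ and viewed, at most 10 in all, crops included, and the job is handed in when it is done.

```bash
ls; mkdir -p pics
cat > h.py <<'E'
import numpy as np,cv2
from bench import status,camera,camera_params,job
def snap(n):
    p=camera_params(n);a,d=camera(n);return a,d,p
def ray(p,uv,z):
    uv=np.array(uv,float).reshape(-1,1,2)
    K=np.array(p["K"]);R=np.array(p["R"]);t=np.array(p["t"])
    n=cv2.undistortPoints(uv,K,np.array(p["D"],float)).reshape(-1,2)
    d=np.c_[n,np.ones(len(n))]@R;c=-R.T@t
    return c+d*((z-c[2])/d[:,2])[:,None]
def cloud(d,p):
    h,w=d.shape;g=np.stack(np.meshgrid(np.arange(w),np.arange(h)),-1).reshape(-1,1,2).astype(float)
    n=cv2.undistortPoints(g,np.array(p["K"]),np.array(p["D"],float)).reshape(-1,2)
    X=np.c_[n,np.ones(len(n))]*d.reshape(-1,1)
    return ((X-np.array(p["t"]))@np.array(p["R"])).reshape(h,w,3)
E
python3 - <<'E'
from h import *
for n in("top","scene"):
    a,d,p=snap(n);cv2.imwrite(f"pics/{n}1.png",a[...,::-1]);np.savez(f"{n}1.npz",a=a,d=d,**p)
print(status.get_obs())
E
```

```text
pics
{'time_s': 0.1, 'joint_positions': array([-1.29259256e+00,  3.51161917e-01,  1.65233448e+00, -1.62932535e-05,
        1.13911243e+00, -8.46209272e-02]), 'dq': array([ 4.55783918e-04,  3.47683792e-05, -1.92681483e-03, -5.34938043e-04,
        6.53540812e-05, -1.82063795e-03]), 'joint_efforts': array([ 1.15958705e-04, -4.98032749e+01, -2.85704648e+01,  7.00377650e-02,
        2.38810637e-02, -5.60135209e-05]), 'tool_pos': array([ 0.19513018, -0.51389921,  0.2181762 ]), 'eef_rot': array([-5.04992767e-04,  9.83589118e-01,  1.80422254e-01, -5.64645129e-05]), 'wrist_force': array([-0.25003383, -0.567554  , -0.87089786]), 'ft_torque': array([-0.02604402,  0.02359838, -0.00769614]), 'grip_force': 0.0, 'opening': 0.09296789058862319}
```

View pics/top1.png

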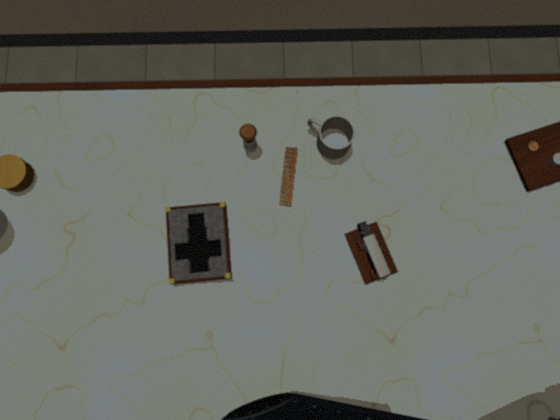

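View pics/scene1.png

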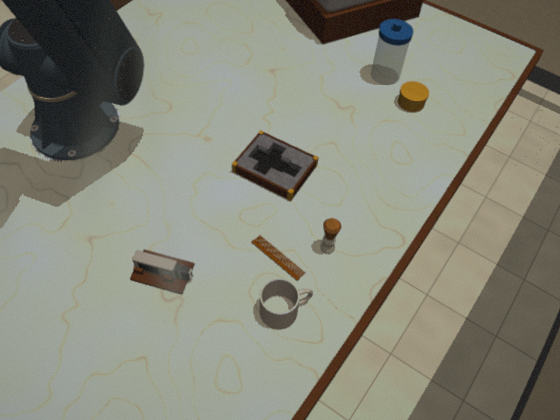

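Top view: the case is at left (centre about 198,243), with a cross-shaped dark cutout. The rack is at right (about 371,253) with the clipper's blade toward (364,228). The comb, brush and mug are at the far side. I'll measure on enlarged crops.

Run:
```python
from h import *
z=np.load("top1.npz");a=z["a"];d=z["d"];p={k:z[k] for k in"KDRt"}
c1=cv2.resize(a[195:295,150:250],(400,400),interpolation=cv2.INTER_CUBIC)
c2=cv2.resize(a[205:295,335:410],(400,480),interpolation=cv2.INTER_CUBIC)[:400]
cv2.imwrite("pics/crops.png",np.clip(np.hstack([c1,c2])[...,::-1]*1.6,0,255).astype(np.uint8))
C=cloud(d,p)
print("cam",-p["R"].T@p["t"],p["K"][0,0])
# cutout
m=np.zeros(d.shape,bool);m[200:290,160:240]=1
cut=(m&(C[...,2]<0.022)&(a.max(-1)<45)).astype(np.uint8)
cnt=max(cv2.findContours(cut,0,2)[0],key=cv2.contourArea)
print("cut n",cut.sum(),cv2.minAreaRect(cnt), "z",np.median(C[cut>0][:,2]))
# brass corners
hsv=cv2.cvtColor(a,cv2.COLOR_RGB2HSV)
b=(m&(hsv[...,1]>120)&(hsv[...,2]>110)&(hsv[...,0]>18)).astype(np.uint8)
n,l,s,ce=cv2.connectedComponentsWithStats(b)
for i in range(1,n):
  if s[i,4]>5: print("corner",ce[i],s[i,4],ray(p,ce[i],.034))
rim=(m&(C[...,2]>.028)).astype(np.uint8);pts=C[rim>0][:,:2].astype(np.float32);print("rim",cv2.minAreaRect(pts),np.median(C[rim>0][:,2]))
m[:]=0;m[210:290,340:405]=1
k=(m&(C[...,2]>.044));print("cl top",k.sum(),np.median(C[k][:,2]));
r=cv2.minAreaRect(C[k][:,:2].astype(np.float32));print(r)
w=(k&(a.min(-1)>90)).astype(np.uint8);cn=max(cv2.findContours(w,0,2)[0],key=cv2.contourArea);print("bright",w.sum(),cv2.minAreaRect(cn),ray(p,cv2.boxPoints(cv2.minAreaRect(cn)),.052))
```

```text
cam [0.39592401 0.0268081  1.16692955] 489.1899292465114
cut n 1447 ((195.29379272460938, 244.59637451171875), (56.431068420410156, 46.38743209838867), 56.82148742675781) z 0.009720672496532919
corner [221.8 204. ] 10 [[0.63203435 0.15303658 0.034     ]]
corner [167.25       209.16666667] 12 [[0.62214471 0.28150272 0.034     ]]
corner [227.5        275.28571429] 14 [[0.46456825 0.1395761  0.034     ]]
corner [171.  280.5] 12 [[0.45536647 0.26892108 0.034     ]]
rim ((0.5117511749267578, 0.15683889389038086), (0.2509881258010864, 0.24145536124706268), 4.415409564971924) 0.032113799878344604
cl top 675 0.05124026294197849
((0.44489049911499023, -0.11911986768245697), (0.1286410540342331, 0.2796823978424072), 43.24955749511719)
bright 459 ((376.21002197265625, 255.29586791992188), (42.698368072509766, 10.606599807739258), 67.61986541748047) [[ 0.54308626 -0.17368304  0.052     ]
 [ 0.55198402 -0.19676518  0.052     ]
 [ 0.46111421 -0.22835342  0.052     ]
 [ 0.45250618 -0.20557797  0.052     ]]
```

View pics/crops.png

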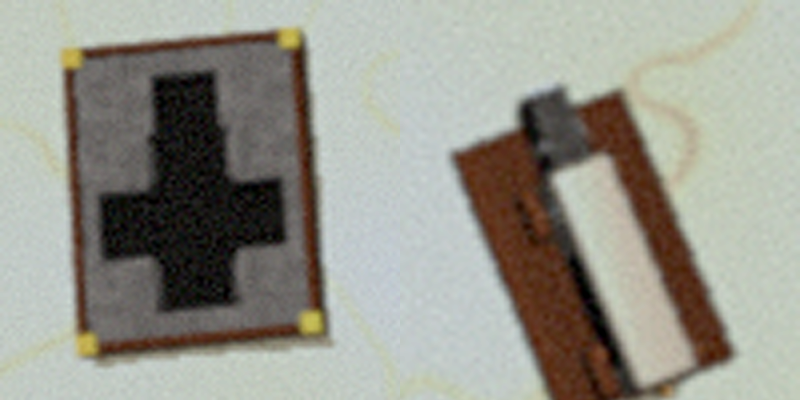

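The crops show the narrow end of the cutout pointing up (away from the robot) and the clipper's blade pointing up-left. Seat is about (0.526, 0.209) with yaw about 4.5°, and the corner-to-corner sizes agree with a 179x140 case. Clipper middle is about (0.502, -0.201) with yaw about 20°, and its top is at 51 mm, as it should be. I'll move above the rack and look from near.

```bash
cat >> h.py <<'E'
from scipy.spatial.transform import Rotation as Ro
def to(x,y,z,yaw):
    """units along tool axes (total) from current pose to target; tool down, tool x at yaw deg"""
    o=status.get_obs();q=o["eef_rot"];R=Ro.from_quat([q[1],q[2],q[3],q[0]])
    T=Ro.from_euler("z",yaw,degrees=True)*Ro.from_euler("x",180,degrees=True)
    print("t",o["time_s"],"yaw",np.degrees(np.arctan2(*R.as_matrix()[1::-1,0])),"pos",o["tool_pos"].round(4))
    print("shift",(R.inv().apply(np.array([x,y,z])-o["tool_pos"])/.04).round(3),"turn",((R.inv()*T).as_rotvec()/.12).round(3))
E
python3 -m crank '[[0.99,-0.46,0,0,0,0,1],[0.99,-0.46,0,0,0,0,1],[0.99,-0.46,0,0,0,0,1],[0.99,-0.46,0,0,0,0,1],[0.99,-0.46,0,0,0,0,1]]' 30
python3 -m crank '[[0.99,-0.46,0,0,0,0,1],[0.99,-0.46,0,0,0,0,1],[0.99,-0.46,0,0,0,0,1],[0.99,-0.46,0,0,0,0,1],[0,0,0,0,0,0,1]]'
python3 - <<'E'
from h import *
to(.502,-.201,.2,20)
a,d,p=snap("wrist");np.savez("w1.npz",a=a,d=d,**p)
cv2.imwrite("pics/w1.png",a[...,::-1])
C=cloud(d,p);k=(C[...,2]>.046)&(C[...,2]<.06);print(k.sum())
n,l,s,ce=cv2.connectedComponentsWithStats(k.astype(np.uint8))
i=1+np.argmax(s[1:,4]);print(s[i],ce[i])
P=C[l==i];print(cv2.minAreaRect(P[:,:2].astype(np.float32)),np.median(P[:,2]),P[:,:2].mean(0))
E
```

```text
time_s: 0.6
tool_pos: [0.3485, -0.3564, 0.2185]
eef_rot: [-0.0, 0.984, 0.18, -0.0]
wrist_force: [1.1, -0.6, -0.2]
opening: 0.0929
grip_force: 0.0
time_s: 1.1
tool_pos: [0.4719, -0.2297, 0.2183]
eef_rot: [-0.0, 0.983, 0.182, 0.0]
wrist_force: [-0.1, -0.1, -0.3]
opening: 0.0929
grip_force: 0.0
t 1.1 yaw 21.02137271514903 pos [ 0.4719 -0.2297  0.2183]
shift [ 0.959 -0.4    0.459] turn [-0.005 -0.004  0.149]
3547
[ 251   65   30  143 3546] [265.57529611 143.26536943]
((0.5169185400009155, -0.1945667564868927), (0.13356709480285645, 0.028039881959557533), 20.71538734436035) 0.051109022668063525 [ 0.5133281  -0.19617194]
```

View pics/w1.png

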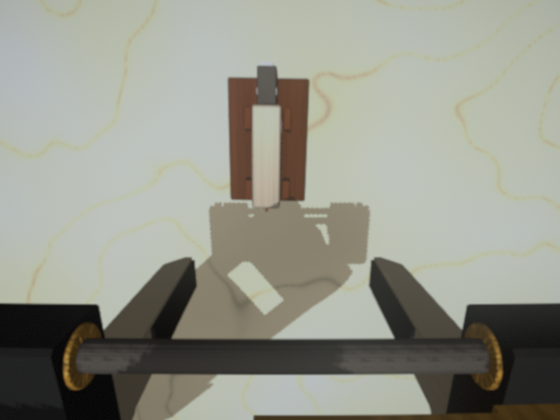

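The wrist view shows the clipper at (267,140), blade up, nearly parallel to tool x. The measured outline of 134 x 28 is right, giving the middle at (0.501, -0.2006) and yaw 20.7°, which agrees with the top view. Grasping now.

```bash
python3 -m crank '[[0.94,-0.42,0,0,0,0.05,1],[0,0,0.95,0,0,0,1],[0,0,0.95,0,0,0,1],[0,0,0.95,0,0,0,1],[0,0,0.95,0,0,0,1]]'
python3 -m crank '[[0,0,0.5,0,0,0,1],[0,0,0.5,0,0,0,1],[0,0,0,0,0,0,1]]'
python3 - <<'E'
from h import *
to(.501,-.2006,.019,20.7)
E
```

```text
time_s: 1.65
tool_pos: [0.4979, -0.2048, 0.0652]
eef_rot: [0.0, 0.984, 0.177, -0.0]
wrist_force: [1.0, -0.6, -0.6]
opening: 0.0929
grip_force: 0.0
time_s: 1.95
tool_pos: [0.4967, -0.2041, 0.0244]
eef_rot: [-0.001, 0.984, 0.177, -0.002]
wrist_force: [-0.6, 0.8, 0.6]
opening: 0.0929
grip_force: 0.0
t 1.95 yaw 20.377794979932723 pos [ 0.4967 -0.2041  0.0244]
shift [ 0.131 -0.044  0.135] turn [-0.028  0.027 -0.047]
```

```bash
python3 -m crank '[[0.13,-0.04,0.13,0,0,0,1],[0,0,0,0,0,0,0],[0,0,0,0,0,0,0],[0,0,0,0,0,0,0],[0,0,0,0,0,0,0]]' 30
python3 -m crank '[[0,0,0,0,0,0,0],[0,0,0,0,0,0,0],[0,0,0,0,0,0,0]]' 30
```

```text
time_s: 2.45
tool_pos: [0.5033, -0.2006, 0.0219]
eef_rot: [0.0, 0.984, 0.177, 0.0]
wrist_force: [-0.3, 0.2, -0.0]
opening: 0.0655
grip_force: 0.0
time_s: 2.75
tool_pos: [0.5031, -0.2005, 0.0215]
eef_rot: [0.0, 0.984, 0.177, 0.0]
wrist_force: [0.1, 0.6, -0.0]
opening: 0.0418
grip_force: 0.0
```

```bash
python3 -m crank '[[0,0,0,0,0,0,0],[0,0,0,0,0,0,0],[0,0,0,0,0,0,0],[0,0,0,0,0,0,0]]' 30
python3 -m crank '[[0,0,-0.5,0,0,0,0],[0,0,-0.9,0,0,0,0],[0,0,-0.9,0,0,0,0],[0,0,0,0,0,0,0]]'
python3 - <<'E'
from h import *
to(.48,-.03,.10,4.5)
E
```

```text
time_s: 3.15
tool_pos: [0.5031, -0.2004, 0.0214]
eef_rot: [-0.0, 0.984, 0.177, -0.0]
wrist_force: [-0.3, 0.9, 0.6]
opening: 0.0278
grip_force: 30.0
time_s: 3.55
tool_pos: [0.5051, -0.2015, 0.1174]
eef_rot: [0.002, 0.984, 0.177, 0.003]
wrist_force: [0.4, 0.3, -2.8]
opening: 0.0279
grip_force: 30.0
t 3.55 yaw 20.44703676333727 pos [ 0.5051 -0.2015  0.1174]
shift [ 0.908 -4.238  0.417] turn [ 0.036 -0.044  2.319]
```

```bash
python3 -m crank '[[0.18,-0.85,0,0,0,0,0],[0.18,-0.85,0,0,0,0,0],[0.18,-0.85,0,0,0,0,0],[0.18,-0.85,0,0,0,0,0],[0.18,-0.85,0,0,0,0,0]]'
python3 -m crank '[[0,0,0,0,0,0.78,0],[0,0,0,0,0,0.78,0],[0,0,0,0,0,0.76,0],[0,0,0,0,0,0,0]]'
python3 - <<'E'
from h import *
to(.48,-.03,.0135,4.5)
E
```

```text
time_s: 4.05
tool_pos: [0.4765, -0.0273, 0.1123]
eef_rot: [-0.0, 0.984, 0.177, -0.001]
wrist_force: [1.2, -0.3, -2.9]
opening: 0.028
grip_force: 30.0
time_s: 4.45
tool_pos: [0.4769, -0.0285, 0.1125]
eef_rot: [-0.0, 0.999, 0.039, -0.001]
wrist_force: [-0.6, -1.0, -1.7]
opening: 0.0276
grip_force: 30.0
t 4.45 yaw 4.426464438827892 pos [ 0.4769 -0.0285  0.1125]
shift [0.078 0.045 2.474] turn [-0.003  0.013 -0.011]
```

```bash
python3 -m crank '[[0,0,0.8,0,0,0,0],[0,0,0.8,0,0,0,0],[0,0,0.5,0,0,0,0],[0,0,0.2,0,0,0,0],[0,0,0,0,0,0,0]]'
python3 -m crank '[[0,0,0.08,0,0,0,0],[0,0,0.04,0,0,0,0],[0,0,0,0,0,0,0]]'
```

```text
time_s: 4.95
tool_pos: [0.4768, -0.0286, 0.0205]
eef_rot: [-0.0, 0.999, 0.04, -0.001]
wrist_force: [0.5, 0.2, -3.5]
opening: 0.028
grip_force: 30.0
time_s: 5.25
tool_pos: [0.4778, -0.0287, 0.0171]
eef_rot: [0.0, 0.999, 0.039, 0.0]
wrist_force: [-0.2, 0.1, -3.5]
opening: 0.028
grip_force: 30.0
```

```bash
python3 -m crank '[[0,0,0.05,0,0,0,0],[0,0,0.04,0,0,0,0],[0,0,0,0,0,0,0]]'
```

```text
time_s: 5.55
tool_pos: [0.4777, -0.0287, 0.0134]
eef_rot: [0.0, 0.999, 0.039, 0.0]
wrist_force: [-1.1, 0.1, 3.0]
opening: 0.0277
grip_force: 30.0
```

```bash
python3 -m crank '[[0,0,0,0,0,0,1],[0,0,0,0,0,0,1],[0,0,0,0,0,0,1],[0,0,0,0,0,0,1],[0,0,0,0,0,0,1]]'
python3 -m crank '[[0,0,0,0,0,0,1],[0,0,0,0,0,0,1],[0,0,-0.3,0,0,0,1],[0,0,-0.2,0,0,0,1],[0,0,0,0,0,0,1]]'
python3 -m crank '[[0,-0.25,0,0,0,0,1],[0,-0.25,0,0,0,0,1],[0,-0.25,0,0,0,0,1],[0,0,0,0,0,0,1]]'
```

```text
time_s: 6.05
tool_pos: [0.4775, -0.0286, 0.013]
eef_rot: [-0.0, 0.999, 0.039, -0.0]
wrist_force: [-0.6, 0.1, -0.7]
opening: 0.0632
grip_force: 0.0
time_s: 6.55
tool_pos: [0.4784, -0.0288, 0.0345]
eef_rot: [0.0, 0.999, 0.039, 0.001]
wrist_force: [-0.3, 0.2, -0.4]
opening: 0.0928
grip_force: 0.0
time_s: 6.95
tool_pos: [0.4747, 0.0027, 0.0328]
eef_rot: [-0.0, 0.999, 0.04, -0.0]
wrist_force: [0.4, 1.0, -0.2]
opening: 0.0931
grip_force: 0.0
```

```bash
python3 -m crank '[[0,-0.1,0,0,0,0,1],[0,-0.1,0,0,0,0,1],[0,-0.1,0,0,0,0,1]]'
python3 -m crank '[[0,-0.1,0,0,0,0,1],[0,-0.1,0,0,0,0,1],[0,-0.1,0,0,0,0,1]]'
python3 - <<'E'
from h import *
a,d,p=snap("wrist");cv2.imwrite("pics/w2.png",a[...,::-1])
E
```

```text
time_s: 7.25
tool_pos: [0.4745, 0.0133, 0.0332]
eef_rot: [0.0, 0.999, 0.039, 0.0]
wrist_force: [0.2, -2.1, 3.3]
opening: 0.0931
grip_force: 1.8
time_s: 7.55
tool_pos: [0.4729, 0.0257, 0.0328]
eef_rot: [-0.0, 0.999, 0.039, -0.0]
wrist_force: [0.9, 1.1, 0.1]
opening: 0.093
grip_force: 0.0
```

View pics/w2.png

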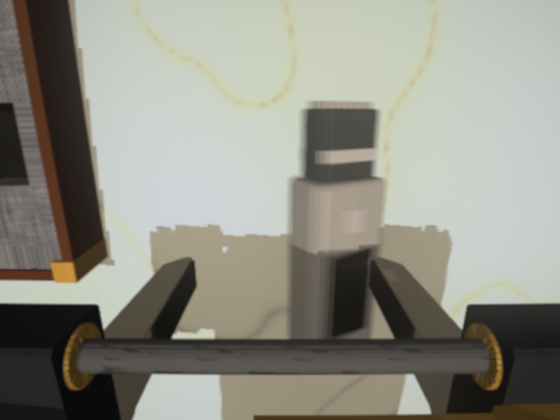

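The clipper at about (335,220) shows its broad face up, so it has toppled or is still falling. I'll rise and measure.

```bash
python3 -m crank '[[0,0,0,0,0,0,1],[0,0,-0.8,0,0,0,1],[-0.4,0,-0.9,0,0,0,1],[-0.4,0,-0.9,0,0,0,1],[-0.4,0,-0.9,0,0,0,1]]'
python3 -m crank '[[0,0,-0.8,0,0,0,1],[0,0,0,0,0,0,1]]'
python3 - <<'E'
from h import *
a,d,p=snap("wrist");cv2.imwrite("pics/w3.png",a[...,::-1]);np.savez("w3.npz",a=a,d=d,**p)
C=cloud(d,p);print(status.get_obs()["tool_pos"])
for lo in(.008,.022):
  k=(C[...,2]>lo)&(C[...,2]<.05)&(C[...,1]<.12)&(C[...,1]>-.1)
  k[290:]=0
  n,l,s,ce=cv2.connectedComponentsWithStats(k.astype(np.uint8))
  i=1+np.argmax(s[1:,4]);P=C[l==i];print(s[i],ce[i],cv2.minAreaRect(P[:,:2].astype(np.float32)),np.median(P[:,2]))
# case corners
hsv=cv2.cvtColor(a,cv2.COLOR_RGB2HSV)
b=((hsv[...,1]>140)&(hsv[...,2]>140)&(hsv[...,0]>14)&(hsv[...,0]<35)&(C[...,2]>.03)).astype(np.uint8);b[300:]=0
n,l,s,ce=cv2.connectedComponentsWithStats(b)
for i in range(1,n):
  if s[i,4]>30: print("corner",ce[i],s[i],ray(p,ce[i],.034))
E
```

```text
time_s: 8.1
tool_pos: [0.4244, 0.0214, 0.1741]
eef_rot: [-0.0, 0.999, 0.039, -0.0]
wrist_force: [0.0, 0.5, 0.2]
opening: 0.0928
grip_force: 0.0
time_s: 8.3
tool_pos: [0.4269, 0.0213, 0.2086]
eef_rot: [0.0, 0.999, 0.039, 0.003]
wrist_force: [0.4, 0.5, -0.1]
opening: 0.093
grip_force: 0.0
[0.42614139 0.02134984 0.20646768]
[ 277   57   46  146 5869] [298.88924859 130.47128983] ((0.48797449469566345, 0.009251052513718605), (0.14446833729743958, 0.04396921396255493), 4.199284076690674) 0.027161729861170346
[ 277   60   46  138 5430] [298.8694291  133.84843462] ((0.49046579003334045, 0.009433969855308533), (0.13259564340114594, 0.04396921396255493), 4.199283599853516) 0.027273455691433156
corner [ 35.04347826 149.82608696] [ 30 144  12  12 115] [[0.45442464 0.26959759 0.034     ]]
corner [163.264 149.392] [157 144  13  11 125] [[0.464022   0.14127788 0.034     ]]
```

View pics/w3.png

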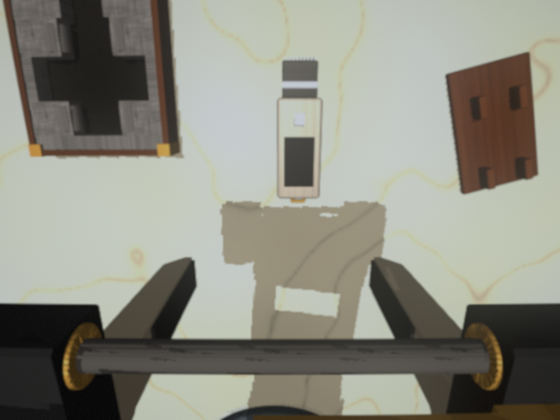

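The clipper lies flat on the marble at (299,130), blade up. Its middle is (0.4735, 0.0082), yaw 4.2°, top at 27-28 mm, width 44, all as they should be. The case corners agree with the top view to within 2 mm. Grasping across the width.

Run:
```python
from h import *
to(.4735,.0082,.05,4.2)
```

```text
t 8.35 yaw 4.480121711712386 pos [0.4261 0.0213 0.2065]
shift [1.14  0.419 3.916] turn [ 0.003 -0.03   0.041]
```

```bash
python3 -m crank '[[0.57,0.21,0.5,0,0,0,1],[0.57,0.21,0.5,0,0,0.04,1],[0,0,0.95,0,0,0,1],[0,0,0.95,0,0,0,1],[0,0,0.95,0,0,0,1]]'
python3 -m crank '[[0,0,0,0,0,0,1],[0,0,0,0,0,0,1]]'
python3 - <<'E'
from h import *
to(.4735,.0082,.004,4.2)
E
```

```text
time_s: 8.85
tool_pos: [0.4712, 0.0083, 0.0483]
eef_rot: [-0.0, 0.999, 0.037, -0.001]
wrist_force: [0.3, 0.6, -0.6]
opening: 0.093
grip_force: 0.0
time_s: 9.05
tool_pos: [0.4717, 0.0083, 0.0508]
eef_rot: [-0.0, 0.999, 0.037, -0.001]
wrist_force: [0.1, 0.3, 0.8]
opening: 0.0928
grip_force: 0.0
t 9.05 yaw 4.217437960086476 pos [0.4717 0.0083 0.0508]
shift [0.048 0.006 1.169] turn [-0.003  0.019  0.003]
```

```bash
python3 -m crank '[[0.05,0,0.6,0,0,0,1],[0,0,0.4,0,0,0,1],[0,0,0.15,0,0,0,1],[0,0,0,0,0,0,1]]'
python3 -m crank '[[0,0,0,0,0,0,0],[0,0,0,0,0,0,0],[0,0,0,0,0,0,0],[0,0,0,0,0,0,0],[0,0,0,0,0,0,0]]' 45
python3 -m crank '[[0,0,0,0,0,0,0],[0,0,0,0,0,0,0],[0,0,0,0,0,0,0]]' 45
```

```text
time_s: 9.45
tool_pos: [0.4746, 0.0084, 0.0058]
eef_rot: [0.0, 0.999, 0.037, 0.0]
wrist_force: [-0.5, -0.0, 0.9]
opening: 0.0929
grip_force: 0.0
time_s: 9.95
tool_pos: [0.4743, 0.0084, 0.0052]
eef_rot: [0.0, 0.999, 0.037, 0.0]
wrist_force: [-0.6, 0.0, 0.9]
opening: 0.0573
grip_force: 0.0
time_s: 10.25
tool_pos: [0.4742, 0.0084, 0.005]
eef_rot: [0.0, 0.999, 0.037, -0.0]
wrist_force: [0.0, -0.1, 0.1]
opening: 0.0437
grip_force: 45.0
```

```bash
python3 -m crank '[[0,0,-0.5,0,0,0,0],[0,0,-0.9,0,0,0,0],[0,0,-0.9,0,0,0,0],[0,0,-0.3,0,0,0,0],[0,0,0,0,0,0,0]]'
python3 - <<'E'
from h import *
z=np.load("w3.npz");a=z["a"];d=z["d"];p={k:z[k] for k in"KDRt"};C=cloud(d,p)
s=np.array([.5258,.2099]);
for yaw in(4.2,4.4,4.6):
  t=np.radians(yaw);M=np.array([[np.cos(t),-np.sin(t)],[np.sin(t),np.cos(t)]])
  L=(C[...,:2]-s)@M;ok=(d>0)&(np.abs(L[...,1])<75)&(L[...,0]>-80)&(L[...,0]<40)
  deep=ok&(C[...,2]<.018)&(np.abs(L[...,1])<62)&(L[...,0]>-62);hi=ok&(C[...,2]>.029)
  x,y=L[...,0],L[...,1]
  q=lambda m,v,f:round(float(np.percentile(v[m],f)*1000),1)
  # scale to mm bands
  b1=(x*1e3>-16)&(x*1e3<16); 
  print(yaw,"foam beyond notch +y min/ -y max |54|:",q(hi&b1&(y>.045),y,1),q(hi&b1&(y<-.045),y,99),
   "case edges",q(hi&(np.abs(x)<.03),y,.5),q(hi&(np.abs(x)<.03),y,99.5),
   "rear cut wall(-52.5):",q(hi&(np.abs(y)<.015)&(x<-.045),x,99),"rear case(-72)",q(hi,x,.5),
   "notch rear(-20) L/R",q(hi&(y>.032)&(y<.05)&(x<0),x,99),q(hi&(y<-.032)&(y>-.05)&(x<0),x,99))
  # edge slope
  for lo in(-.06,-.03,0,.02):
    print(q(hi&(x>lo)&(x<lo+.015),y,.5),q(hi&(x>lo)&(x<lo+.015),y,99.5))
to(.5265,.2101,.1,4.4)
E
```

```text
time_s: 10.75
tool_pos: [0.4748, 0.0084, 0.11]
eef_rot: [0.0, 0.999, 0.037, 0.001]
wrist_force: [-1.2, -0.2, -3.7]
opening: 0.0438
grip_force: 45.0
4.2 foam beyond notch +y min/ -y max |54|: 54.0 -53.1 case edges -69.6 70.8 rear cut wall(-52.5): -53.0 rear case(-72) -121.3 notch rear(-20) L/R -20.7 -20.3
-192.3 69.8
-189.8 70.4
-69.5 70.8
-68.9 70.5
4.4 foam beyond notch +y min/ -y max |54|: 54.0 -53.0 case edges -69.5 70.7 rear cut wall(-52.5): -53.0 rear case(-72) -121.9 notch rear(-20) L/R -20.6 -20.5
-189.0 70.0
-189.5 70.5
-69.6 70.8
-69.1 70.4
4.6 foam beyond notch +y min/ -y max |54|: 54.0 -53.1 case edges -69.5 70.7 rear cut wall(-52.5): -53.0 rear case(-72) -122.5 notch rear(-20) L/R -20.5 -20.6
-188.8 70.2
-189.6 70.6
-69.6 70.8
-69.1 70.3
t 10.75 yaw 4.220903068350913 pos [0.4748 0.0084 0.11  ]
shift [ 1.659 -4.934  0.251] turn [ 0.003 -0.021 -0.026]
```

The cutout measures right (notch ends at 54, rear wall at -53), and the seat is (0.5253, 0.2104) with yaw about 4.5°. Carrying the clipper over.

```bash
python3 -m crank '[[0.33,-0.95,0,0,0,-0.04,0],[0.33,-0.95,0,0,0,0,0],[0.33,-0.95,0,0,0,0,0],[0.33,-0.95,0,0,0,0,0],[0.33,-0.95,0,0,0,0,0]]' 
python3 -m crank '[[0,0,0,0,0,0,0],[0,0,0,0,0,0,0]]'
python3 - <<'E'
from h import *
to(.526,.2104,.06,4.5)
E
```

```text
time_s: 11.25
tool_pos: [0.5245, 0.2043, 0.1066]
eef_rot: [0.0, 0.999, 0.039, -0.002]
wrist_force: [0.7, -0.4, -2.2]
opening: 0.0436
grip_force: 45.0
time_s: 11.45
tool_pos: [0.5241, 0.2031, 0.1067]
eef_rot: [0.001, 0.999, 0.04, -0.002]
wrist_force: [-0.3, -0.5, -3.1]
opening: 0.0437
grip_force: 45.0
t 11.45 yaw 4.583492611911135 pos [0.5241 0.2031 0.1067]
shift [ 0.065 -0.178  1.167] turn [0.007 0.028 0.012]
```

```bash
python3 -m crank '[[0.065,-0.18,0.4,0,0.03,0,0],[0,0,0.6,0,0,0,0],[0,0,0.2,0,0,0,0],[0,0,0,0,0,0,0],[0,0,0,0,0,0,0]]'
python3 - <<'E'
from h import *
to(.526,.2104,.035,4.5)
a,d,p=snap("wrist");cv2.imwrite("pics/w4.png",a[...,::-1])
E
```

```text
time_s: 11.95
tool_pos: [0.5276, 0.2098, 0.0614]
eef_rot: [-0.0, 0.999, 0.039, 0.002]
wrist_force: [0.2, -0.4, -2.2]
opening: 0.0437
grip_force: 45.0
t 11.95 yaw 4.448680542988203 pos [0.5276 0.2098 0.0614]
shift [-0.041 -0.018  0.659] turn [ 0.    -0.03  -0.007]
```

View pics/w4.png

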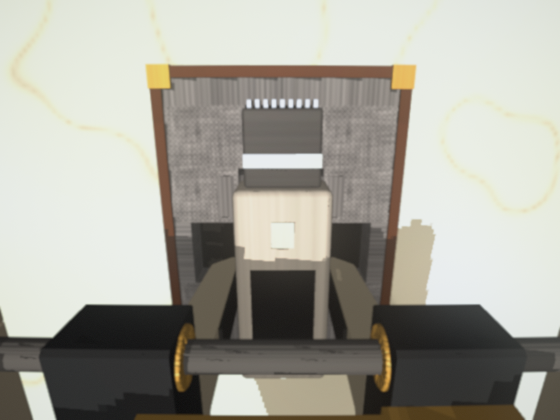

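The clipper, with its blade at (283,130), is centred between the far case corners (158 and 403). Lowering it in steps.

```bash
python3 -m crank '[[-0.04,-0.02,0.25,0,-0.03,0,0],[0,0,0.2,0,0,0,0],[0,0,0.1,0,0,0,0],[0,0,0,0,0,0,0]]' 60
python3 -m crank '[[0,0,0.1,0,0,0,0],[0,0,0.05,0,0,0,0],[0,0,0,0,0,0,0]]' 60
python3 - <<'E'
from h import *
to(.526,.2104,.015,4.5)
E
```

```text
time_s: 12.4
tool_pos: [0.5254, 0.2109, 0.0382]
eef_rot: [0.0, 0.999, 0.039, -0.001]
wrist_force: [-0.7, -0.2, -2.4]
opening: 0.0437
grip_force: 60.0
time_s: 12.7
tool_pos: [0.5259, 0.211, 0.0329]
eef_rot: [0.0, 0.999, 0.039, 0.0]
wrist_force: [0.4, -0.6, -2.4]
opening: 0.0435
grip_force: 60.0
t 12.7 yaw 4.490177958945728 pos [0.5259 0.211  0.0329]
shift [0.002 0.014 0.448] turn [ 0.001 -0.    -0.001]
```

```bash
python3 -m crank '[[0,0,0.08,0,0,0,0],[0,0,0.08,0,0,0,0],[0,0,0,0,0,0,0]]'
python3 -m crank '[[0,0,0.08,0,0,0,0],[0,0,0.08,0,0,0,0],[0,0,0,0,0,0,0]]'
```

```text
time_s: 13.0
tool_pos: [0.5268, 0.2112, 0.0272]
eef_rot: [-0.0, 0.999, 0.039, 0.001]
wrist_force: [2.0, -1.3, 1.1]
opening: 0.0437
grip_force: 60.0
time_s: 13.3
tool_pos: [0.5263, 0.2111, 0.0201]
eef_rot: [-0.0, 0.999, 0.039, 0.001]
wrist_force: [4.1, -0.2, -1.3]
opening: 0.0435
grip_force: 60.0
```

```bash
python3 -m crank '[[0.02,0,0.06,0,0,0,0],[0,0,0.05,0,0,0,0],[0,0,0,0,0,0,0]]'
python3 -m crank '[[0,0,0.04,0,0,0,0],[0,0,0,0,0,0,0]]'
```

```text
time_s: 13.6
tool_pos: [0.5265, 0.211, 0.0155]
eef_rot: [0.0, 0.999, 0.039, -0.0]
wrist_force: [2.9, -0.1, -0.9]
opening: 0.0438
grip_force: 60.0
time_s: 13.8
tool_pos: [0.5265, 0.2111, 0.015]
eef_rot: [0.0, 0.999, 0.039, -0.0]
wrist_force: [-3.5, -2.7, 14.6]
opening: 0.0436
grip_force: 60.0
```

The TCP is at 15.0 mm with a firm stop, exactly as predicted for seated. I'll press slightly more, then open only partly, since the notches limit the fingers.

```bash
python3 -m crank '[[0,0,0.03,0,0,0,0],[0,0,0,0,0,0,0]]'
python3 -m crank '[[0,0,-0.03,0,0,0,0.65],[0,0,0,0,0,0,0.65],[0,0,0,0,0,0,0.65],[0,0,0,0,0,0,0.65]]'
python3 -m crank '[[0,0,-0.3,0,0,0,0.65],[0,0,-0.6,0,0,0,0.65],[0,0,-0.9,0,0,0,0.65],[-0.5,0,-0.9,0,0,0,0.65],[-0.6,0,-0.9,0,0,0,0.65]]'
python3 -m crank '[[-0.6,0,-0.9,0,0,0,0.65],[0,0,0,0,0,0,0.65]]'
python3 - <<'E'
from h import *
a,d,p=snap("wrist");cv2.imwrite("pics/w5.png",a[...,::-1])
C=cloud(d,p)
s=np.array([.5253,.2104]);t=np.radians(4.5);M=np.array([[np.cos(t),-np.sin(t)],[np.sin(t),np.cos(t)]])
L=(C[...,:2]-s)@M;x,y=L[...,0]*1e3,L[...,1]*1e3
for n,lo,hi,w in(("rear",-45,-20,18),("front",20,45,18),("blade",55,80,14)):
    for sg in(1,-1):
        m=(x>lo)&(x<hi)&(y*sg>4)&(y*sg<w);print(n,sg,np.median(C[m][:,2]).round(4),m.sum())
f=(d>0)&(np.abs(y)>30)&(np.abs(y)<60)&(x>30)&(x<60);print("foam",np.median(C[f][:,2]))
k=(C[...,2]>.0355)&(C[...,2]<.045)&(np.abs(x)<70)&(np.abs(y)<40);print(cv2.minAreaRect(C[k][:,:2].astype(np.float32)))
E
```

```text
time_s: 14.0
tool_pos: [0.5266, 0.2111, 0.015]
eef_rot: [0.0, 0.999, 0.039, -0.0]
wrist_force: [-9.2, -4.3, 29.2]
opening: 0.0437
grip_force: 60.0
time_s: 14.4
tool_pos: [0.5263, 0.211, 0.0139]
eef_rot: [0.0, 0.999, 0.039, -0.0]
wrist_force: [-0.1, -0.0, 0.7]
opening: 0.0601
grip_force: 0.0
time_s: 14.9
tool_pos: [0.4824, 0.2075, 0.1602]
eef_rot: [-0.0, 0.999, 0.039, 0.0]
wrist_force: [0.7, 1.0, -0.1]
opening: 0.06
grip_force: 0.0
time_s: 15.1
tool_pos: [0.4586, 0.2063, 0.1992]
eef_rot: [-0.001, 0.999, 0.04, 0.003]
wrist_force: [1.0, -0.6, -0.8]
opening: 0.0607
grip_force: 0.0
rear 1 0.2996 2530
rear -1 0.2996 2530
front 1 0.0376 449
front -1 0.0376 448
blade 1 0.0327 332
blade -1 0.0325 332
foam 0.03172651418612009
((0.5255331993103027, 0.2109609991312027), (0.09859669953584671, 0.04396829754114151), 4.441733360290527)
```

View pics/w5.png

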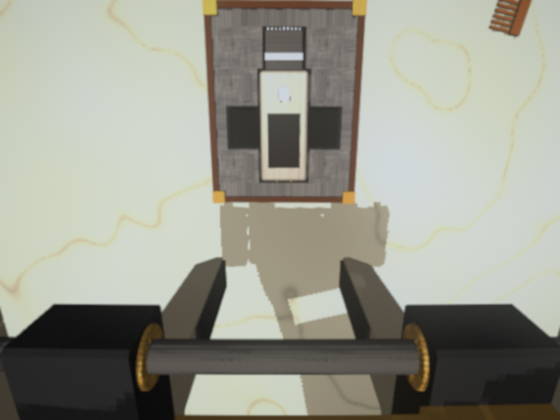

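The clipper sits in the cutout at (284,125), blade in the narrow end, with the front top at 37.6 mm (38 expected). I'll check the rear height with valid pixels only, then hand in.

Run:
```python
from h import *
a,d,p=snap("wrist");C=cloud(d,p)
x=(C[...,0]-.5253)*1e3;y=(C[...,1]-.2104)*1e3
m=(d>0)&(C[...,2]<.08)&(x>-45)&(x<-25)&(np.abs(y+2)<15);r=np.median(C[m][:,2]);print(r,m.sum())
if .0365<r<.039: print(job.finish_job())
```

```text
0.03771113376710536 662
the job is handed in; nothing more can be done
None
```

The clipper was laid flat on the marble, then pressed fully home in the foam cutout, blade in the narrow end (top at 37.7 mm, expected 38), and released; the mug, brush and comb were left alone, and the job was handed in at about 15 s.

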